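# Put the dropper bottles away in the colour-coded caddy

## Robot

A 6-joint arm with a two-finger parallel gripper is mounted at the origin on the work surface. World frame = base frame: x ahead of the robot, y to its left, z up, the work surface at z = 0. Lengths are in m, angles in rad, forces in N, time in s.
With the tool pointing down it reaches from about 0.275 to 0.875 m from the base axis. Payload 12.5 kg.
Tool frame: the origin (TCP) lies on the centre line of the jaws, within the pads' length; the fingertips stand 25 mm ahead of it and the grasp point (between the pads) lies 6 mm ahead of it (bot.tip_extent is the distance from the TCP to the fingertips, in m); z points along the fingers, x is the direction in which the jaws open and shut, and the axes are right-handed (so a half turn about z gives the same grasp; the last joint's range is limited). The gripper opens to 85 mm and grips with 20 to 120 N. Pads are 22 mm wide; open, the fingers measure 114 mm over their backs; the gripper's body (76 mm by 85 mm) begins 54 mm behind the grasp point. The pads swing forward as they close: fully open they stand 13 mm farther back than shut.
Start: joints at [-1.316, 0.351, 1.652, -0, 1.139, -0.085], TCP at [0.183, -0.519, 0.256] pointing down, gripper open.
Joint ranges: [-2.75, 2.75], [-0.79, 2.1], [0.01, 2.65], [-1.57, 4.71], [0.07, 3.14], [-2.87, 2.87]. Speed limits (rad/s): [2.22, 2.22, 2.79, 3.14, 3.14, 3.14].

## Interface

Orientations are given as a unit quaternion [w, x, y, z].
In Python, from station import status, vision, bot, masks_of gives the robot as it stands.
- The arm moves only by the tool arm_command, never from a script. Its argument "increments" is one flat list of numbers, 4 for each row, row after row: the shift along the tool's x, y, z in cm, then the turn about the tool's z in degrees. A call has 1 to 12 rows; each row is the pose to reach, as a shift and turn from the pose commanded when the call began, along the tool's axes at that moment; what a row does not reach only later rows make up. A row lasts 1/8 s, in which the tool goes at most 62.5 mm and 10.7 degrees, less where a joint would pass 70% of its speed; a pose out of reach is approached as far as the arm can. A call with a gripper value outside its range is refused whole. "grip" is the finger opening in cm, from 0 to 8.54, set as the call begins (left out, the last holds). The fingers move at their own pace and stop on an object; "force" is the grip in N (left out, the last holds). Time passes only in rows, so rows that repeat a pose let the fingers close. It gives the time, the measured TCP pose, the force and the opening at its end, in the units of the state.
- status.get_state(): the state, without advancing time (a new reading comes with each control period).
- vision.camera(name): name is "scene" or "top"; returns the picture (384x512x3 uint8, red, green, blue); there is no depth.
- vision.camera_model(name): a dict with "fov_y" (degrees; the focal length in pixels is half the picture's height over the tangent of half this angle, whatever the lens; pixels are square), "cx", "cy" (the principal point, pixels), "distortion" ([k1, k2, p1, p2, k3] as OpenCV has them; the pictures are not rectified), "cam_to_world" (4x4, takes a point from camera to world coordinates). Camera axes: x right, y down, z forward; pixel columns grow to the right and rows downward; lengths in m; the calibration is good to about 2 mm. A picture is of the moment at which its call begins. camera_model takes no time and is no camera call.
- bot.hand_in(): hands the job in, once; it reports no verdict.
Trained networks look in the newest picture that a camera, given by its name, has taken for a name from the list of things; names that differ only in an ending like _2 or _b are one class to them, and where a whole thing is asked for, a point or a joint stands for the part that bears it (a point fixed in the world has none). Each returns a list of dicts, best first, with "score" (0 to 1); they miss things now and then, are a little off and sometimes report something else, mostly with a low value. They report only what shows in the picture. A call takes as long as a camera call.
- masks_of(camera, label): "region" (384x512 bool, what is visible of it) and "bbox" ([left, top, right, bottom] in pixels, round what is visible of it).
The state is a dict: "clock": time; "joint_positions": joint angles; "dq": joint speeds; "effort": joint torques, N m; "eef_pos": TCP position; "tool_rot": TCP orientation; "ft_force": force on the tool from outside, world axes, zero at the start; "wrist_torque": the same for the moment, N m; "finger_gap": finger opening in m.
Only numpy, scipy, OpenCV 4.12 (cv2) and the standard library are available. Lean on these libraries where they do the work, as an engineer would, in place of code of your own. Each camera call takes 0.05 s, during which the arm holds its last target.

## Task

Put the four amber dropper bottles, the ones with a black rubber bulb on top, away in the grey caddy, each standing upright on the liner that matches the colour of its label. They are glass, so set them down rather than letting them drop, and do not tip them over. Leave the two look-alikes with flat white screw caps standing where they are.

Things in the scene. Friction and masses are not known exactly. Their poses are not given: they have to be found in the camera images.
- dropper_green: loose amber glass dropper bottle, green label and shoulder, black cap and rubber bulb, upright, 0.08-0.15 kg. Straight body 36 mm in diameter to 62 mm height, shoulder to 70, cap (21 wide) to 82, bulb (13 wide) to 95. Grip the straight body. Origin: centre of its underside, z up. Its centre starts 70 mm or more from other bottles and a beaker (44 wide, 55 tall)
- dropper_yellow: loose amber glass dropper bottle, yellow label and shoulder, black cap and rubber bulb, upright, 0.08-0.15 kg. Straight body 36 mm in diameter to 62 mm height, shoulder to 70, cap (21 wide) to 82, bulb (13 wide) to 95. Grip the straight body. Origin: centre of its underside, z up. Its centre starts 70 mm or more from other bottles and a beaker (44 wide, 55 tall)
- dropper_blue: loose amber glass dropper bottle, blue label and shoulder, black cap and rubber bulb, upright, 0.08-0.15 kg. Straight body 36 mm in diameter to 62 mm height, shoulder to 70, cap (21 wide) to 82, bulb (13 wide) to 95. Grip the straight body. Origin: centre of its underside, z up. Its centre starts 70 mm or more from other bottles and a beaker (44 wide, 55 tall)
- dropper_red: loose amber glass dropper bottle, red label and shoulder, black cap and rubber bulb, upright, 0.08-0.15 kg. Straight body 36 mm in diameter to 62 mm height, shoulder to 70, cap (21 wide) to 82, bulb (13 wide) to 95. Grip the straight body. Origin: centre of its underside, z up. Its centre starts 70 mm or more from other bottles and a beaker (44 wide, 55 tall)
- screwcap_green: look-alike to leave alone: the same amber body (36 mm in diameter, green label and shoulder), but a flat white screw cap 26 mm in diameter, top at 86 mm, no bulb. Loose, upright on the bench. Origin: centre of its underside, z up
- screwcap_blue: look-alike to leave alone: the same amber body (36 mm in diameter, blue label and shoulder), but a flat white screw cap 26 mm in diameter, top at 86 mm, no bulb. Loose, upright on the bench. Origin: centre of its underside, z up
- liner_green: green square liner, 64 mm wide, 3 thick, fixed on a pocket's floor in the caddy. Origin: centre of its underside, 6 mm above the bench, mid-pocket; x, y along the pocket walls; bottles stand 3 mm above it. Caddy: grey, fixed, 150 mm square, 30 high; 2 by 2 pockets 66 mm square, pitch 72, walls 6 thick. It is left or right of the bottles; a wipes carton 100 mm high is on the other side
- liner_yellow: yellow square liner, 64 mm wide, 3 thick, fixed on a pocket's floor in the caddy. Origin: centre of its underside, 6 mm above the bench, mid-pocket; x, y along the pocket walls; bottles stand 3 mm above it. Caddy: grey, fixed, 150 mm square, 30 high; 2 by 2 pockets 66 mm square, pitch 72, walls 6 thick. It is left or right of the bottles; a wipes carton 100 mm high is on the other side
- liner_blue: blue square liner, 64 mm wide, 3 thick, fixed on a pocket's floor in the caddy. Origin: centre of its underside, 6 mm above the bench, mid-pocket; x, y along the pocket walls; bottles stand 3 mm above it. Caddy: grey, fixed, 150 mm square, 30 high; 2 by 2 pockets 66 mm square, pitch 72, walls 6 thick. It is left or right of the bottles; a wipes carton 100 mm high is on the other side
- liner_red: red square liner, 64 mm wide, 3 thick, fixed on a pocket's floor in the caddy. Origin: centre of its underside, 6 mm above the bench, mid-pocket; x, y along the pocket walls; bottles stand 3 mm above it. Caddy: grey, fixed, 150 mm square, 30 high; 2 by 2 pockets 66 mm square, pitch 72, walls 6 thick. It is left or right of the bottles; a wipes carton 100 mm high is on the other side

How it is judged:
By the outcome, as a careful person would: the job done as asked, in the order asked, and still so for the second after the job is handed in, with the robot touching nothing.
It also fails if it takes over 104 s, if anything falls off the work surface, if the arm or the gripper's body presses on something with over 40 N, if the wrist force passes 120 N, or if a joint passes its speed limit or range.

## Working session

There is one attempt and no reset: what is moved stays moved. The work goes in short steps, Python scripts to look and compute and a tool call to move; the robot and the scene stay as the last step left them, time stands still between calls to the robot, and variables do not carry over. Pictures are saved under pics/ and viewed, and the job is handed in when it is done.

Besides the shell and the picture viewer there is one more tool, called after "Request:" as name(argument=value, ...) on one line, values as JSON. arm_command: Moves the arm, as the interface text tells. Its arguments: {"type":"object","properties":{"increments":{"type":"array"},"grip":{"type":"number"},"force":{"type":"number"}},"required":["increments"]}

```bash
ls; mkdir -p pics
python3 - <<'E'
from station import status, vision, bot, masks_of
import cv2,json
s=status.get_state();print(s)
for n in("scene","top"):
    im=vision.camera(n);cv2.imwrite(f"pics/{n}0.png",im[:,:,::-1])
    m=vision.camera_model(n);print(n,m)
print(bot.tip_extent)
E
```

```text
pics
{'clock': 0.0, 'joint_positions': array([-1.31559505e+00,  3.51217403e-01,  1.65245197e+00,  6.22667474e-07,
        1.13911281e+00, -8.45471939e-02]), 'dq': array([-0.00202363, -0.00104785, -0.00061087,  0.00264299, -0.00184023,
        0.00105459]), 'effort': array([ 1.50655214e-03, -5.06109166e+01, -2.91402125e+01,  2.73587847e-05,
        4.51586777e-03,  4.30987470e-06]), 'eef_pos': array([ 0.18325868, -0.51823471,  0.25575813]), 'tool_rot': array([-3.83407229e-04,  8.16470829e-01, -5.77386379e-01, -4.54692617e-04]), 'ft_force': array([-0.20173241,  0.0245259 ,  0.44274685]), 'wrist_torque': array([ 0.00753763, -0.02923174,  0.00020881]), 'finger_gap': 0.08541270369562641}
scene {'fov_y': 43.67300468670069, 'cx': 254.84148304298816, 'cy': 183.94964869597098, 'distortion': array([-0.1420723,  0.       ,  0.       ,  0.       ,  0.       ]), 'cam_to_world': array([[-0.40609904,  0.73623338, -0.54133537,  1.25318513],
       [ 0.91377494,  0.33360497, -0.2317824 ,  0.28507682],
       [ 0.00994623, -0.58878531, -0.80822827,  1.07429475],
       [ 0.        ,  0.        ,  0.        ,  1.        ]])}
top {'fov_y': 55.49330026933232, 'cx': 254.35803733567204, 'cy': 191.83139983162351, 'distortion': array([-0.00654569,  0.        ,  0.        ,  0.        ,  0.        ]), 'cam_to_world': array([[ 0.01495445, -0.98565246,  0.16812372,  0.3987129 ],
       [-0.99957014, -0.01049634,  0.02737436, -0.01273913],
       [-0.02521693, -0.16846082, -0.98538574,  1.00243982],
       [ 0.        ,  0.        ,  0.        ,  1.        ]])}
0.025
```

View pics/scene0.png

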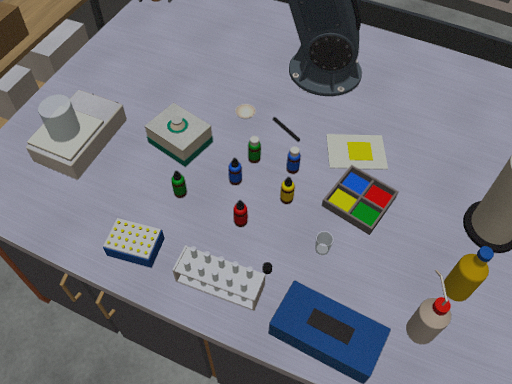

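View pics/top0.png

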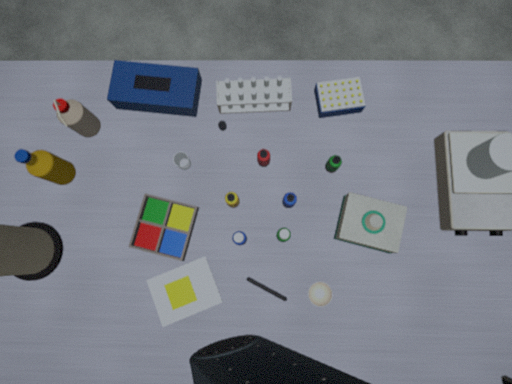

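```bash
cat > h.py <<'E'
import numpy as np,cv2
from station import status, vision, bot, masks_of
def ray(n,uv):
    m=vision.camera_model(n);f=192/np.tan(np.radians(m["fov_y"])/2)
    K=np.array([[f,0,m["cx"]],[0,f,m["cy"]],[0,0,1]])
    p=cv2.undistortPoints(np.array([[uv]],float),K,m["distortion"])[0,0]
    T=m["cam_to_world"];d=T[:3,:3]@np.array([p[0],p[1],1]);return T[:3,3],d/np.linalg.norm(d)
def proj(n,P):
    m=vision.camera_model(n);f=192/np.tan(np.radians(m["fov_y"])/2)
    K=np.array([[f,0,m["cx"]],[0,f,m["cy"]],[0,0,1]])
    W=np.linalg.inv(m["cam_to_world"])
    return cv2.projectPoints(np.array(P,float).reshape(-1,3),cv2.Rodrigues(W[:3,:3])[0],W[:3,3],K,m["distortion"])[0][:,0]
def atz(n,uv,z):
    o,d=ray(n,uv);return o+d*(z-o[2])/d[2]
def tri(a,b):
    o1,d1=ray("scene",a);o2,d2=ray("top",b)
    A=np.stack([d1,-d2],1);s=np.linalg.lstsq(A,o2-o1,rcond=None)[0]
    p,q=o1+d1*s[0],o2+d2*s[1];return (p+q)/2,np.linalg.norm(p-q)
E
python3 - <<'E'
from h import *
vision.camera("scene");vision.camera("top")
for l in ["dropper_green","dropper_yellow","dropper_blue","dropper_red","screwcap_green","screwcap_blue","liner_green","liner_yellow","liner_blue","liner_red"]:
    for c in("scene","top"):
        for r in masks_of(c,l)[:3]:
            ys,xs=np.nonzero(r["region"]);print(l,c,round(r["score"],2),[int(v) for v in r["bbox"]],xs.mean().round(1),ys.mean().round(1),len(xs))
E
```

```text
dropper_green scene 0.76 [170, 171, 188, 198] 179.1 184.3 323
dropper_green top 0.58 [324, 156, 341, 170] 333.0 163.3 181
dropper_yellow scene 0.74 [281, 179, 292, 202] 286.5 190.3 311
dropper_yellow top 0.67 [221, 190, 239, 205] 232.1 198.9 189
dropper_blue scene 0.6 [225, 157, 241, 183] 234.5 171.4 322
dropper_blue top 0.63 [285, 193, 298, 205] 289.6 199.5 172
dropper_blue top 0.25 [158, 225, 183, 258] 173.1 242.4 522
dropper_red scene 0.71 [235, 197, 246, 227] 239.7 213.6 325
dropper_red top 0.6 [258, 147, 270, 164] 263.8 157.0 180
dropper_red top 0.25 [275, 228, 292, 241] 282.8 234.3 154
screwcap_green scene 0.67 [248, 138, 261, 164] 253.7 149.9 276
screwcap_green top 0.67 [276, 225, 290, 243] 283.1 234.2 171
screwcap_blue scene 0.76 [286, 147, 302, 173] 292.9 160.0 289
screwcap_blue top 0.62 [233, 230, 249, 241] 239.0 237.5 171
liner_green scene 0.69 [351, 201, 381, 227] 365.4 213.3 372
liner_green scene 0.18 [341, 173, 369, 194] 355.6 182.9 338
liner_green top 0.63 [141, 198, 167, 220] 155.3 210.6 452
liner_yellow scene 0.86 [326, 189, 355, 212] 342.2 199.5 357
liner_yellow top 0.69 [168, 203, 193, 231] 180.4 216.8 512
liner_blue scene 0.78 [343, 170, 369, 194] 355.0 182.7 361
liner_blue scene 0.71 [352, 204, 380, 226] 365.3 213.2 353
liner_blue top 0.77 [158, 226, 187, 258] 173.0 242.5 554
liner_red scene 0.94 [363, 185, 391, 207] 377.8 195.6 369
liner_red scene 0.41 [330, 187, 355, 214] 342.6 199.2 343
liner_red top 0.6 [134, 225, 163, 252] 147.8 235.9 512
```

The scene camera shows the droppers at green (179,184), blue (235,171), yellow (287,190) and red (240,213). The white-capped bottles are at (254,150) and (293,160), and the caddy is at (360,199). In the top view the caddy is on the left at (165,227), which is +y.

Next I'll fit silhouettes in both views, with z left free.

```bash
cat > fit.py <<'E'
from h import *
from scipy.optimize import least_squares
def sil(n,p,prof,S=8):
    M=np.zeros((384,512),np.float32)
    out=np.zeros((384*1,512*1),np.uint8)
    a=np.linspace(0,2*np.pi,24,endpoint=False)
    big=np.zeros((384*S,512*S),np.uint8)
    for (r1,z1,r2,z2) in prof:
        P=[[p[0]+r*np.cos(t),p[1]+r*np.sin(t),p[2]+z] for r,z in((r1,z1),(r2,z2)) for t in a]
        q=proj(n,P);q=((q+.5)*S).astype(np.int32)
        cv2.fillConvexPoly(big,cv2.convexHull(q),1)
    ys,xs=np.nonzero(big);return (xs.mean()+.5)/S-.5,(ys.mean()+.5)/S-.5
D=[(.018,0,.018,.062),(.018,.062,.0105,.07),(.0105,.07,.0105,.082),(.0065,.082,.0065,.095)]
C=[(.018,0,.018,.062),(.018,.062,.013,.07),(.013,.07,.013,.086)]
def best(c,l):
    r=masks_of(c,l); 
    if not r: return None
    ys,xs=np.nonzero(r[0]["region"]);return np.array([xs.mean(),ys.mean()]),r[0]
def fitb(l,prof):
    ms,mt=best("scene",l),best("top",l)
    if ms is None or mt is None: print(l,"missing");return
    p0=np.r_[atz("top",mt[0],.045)[:2],0]
    f=lambda p:np.r_[sil("scene",p,prof)-ms[0],sil("top",p,prof)-mt[0]]
    r=least_squares(f,p0,diff_step=None,x_scale=.01,method='trf',jac='3-point') if 0 else least_squares(f,p0,jac=lambda p:np.stack([(f(p+e)-f(p-e))/.01 for e in np.eye(3)*.005],1),x_scale=.01)
    return r.x,r.fun
E
python3 - <<'E'
from fit import *
vision.camera("scene");vision.camera("top")
for l in ["dropper_green","dropper_yellow","dropper_blue","dropper_red","screwcap_green","screwcap_blue"]:
    print(l,*[np.round(v,4) for v in fitb(l,D if l[0]=="d" else C)])
for l in ["liner_green","liner_yellow","liner_blue","liner_red"]:
    p,e=tri(best("scene",l)[0],best("top",l)[0]);print(l,p.round(4),round(e,4),"top@9",atz("top",best("top",l)[0],.009)[:2].round(4),"sc",atz("scene",best("scene",l)[0],.009)[:2].round(4))
for c,b in(("scene",(310,130,410,240)),("top",(120,180,210,270)),("scene",(150,125,350,260)),("top",(165,140,355,255))):
    im=vision.camera(c)[b[1]:b[3],b[0]:b[2],::-1];k=4 if b[2]-b[0]>150 else 6
    cv2.imwrite(f"pics/c_{c}_{b[0]}.png",cv2.resize(im,None,fx=k,fy=k,interpolation=cv2.INTER_CUBIC)[:600])
E
```

```text
dropper_green [ 0.6458 -0.1977 -0.0016] [-0.4677 -0.1266 -0.4603  0.1528]
dropper_yellow [0.544  0.0736 0.0014] [-0.006   0.0038 -0.0032 -0.0065]
dropper_blue [ 5.442e-01 -7.990e-02  2.000e-04] [ 0.1484  0.0296  0.1208 -0.0361]
dropper_red [ 0.6602 -0.0087  0.0027] [ 0.1208  0.0243  0.1426 -0.046 ]
screwcap_green [ 0.4512 -0.0635  0.0009] [ 0.346   0.0274  0.3195 -0.0798]
screwcap_blue missingTraceback (most recent call last):
  File "<stdin>", line 4, in <module>
TypeError: 'NoneType' object is not iterable
```

Run:
```python
from fit import *
vision.camera("scene");vision.camera("top")
for l in ["screwcap_blue"]:
    r=fitb(l,C)
    if r: print(l,*[np.round(v,4) for v in r])
for l in ["liner_green","liner_yellow","liner_blue","liner_red"]:
    a,b=best("scene",l),best("top",l)
    if a is None or b is None: print(l,'missing');continue
    p,e=tri(a[0],b[0]);print(l,p.round(4),round(e,4),"top@9",atz("top",b[0],.009)[:2].round(4),"sc",atz("scene",a[0],.009)[:2].round(4))
for c,b in(("scene",(310,150,410,240)),("top",(120,180,210,270)),("scene",(150,125,350,260)),("top",(165,140,355,255))):
    im=vision.camera(c)[b[1]:b[3],b[0]:b[2],::-1];k=4 if b[2]-b[0]>150 else 6
    cv2.imwrite(f"pics/c_{c}_{b[0]}.png",cv2.resize(im,None,fx=k,fy=k,interpolation=cv2.INTER_CUBIC)[:600])
```

```text
screwcap_blue [ 0.4411  0.0519 -0.004 ] [ 0.241   0.0092  0.2151 -0.0691]
liner_green [0.5495 0.1054 0.2734] 0.2403 top@9 [0.5134 0.2878] sc [ 0.4307 -0.0723]
liner_yellow missing
liner_blue [0.4248 0.2321 0.0143] 0.0018 top@9 [0.4252 0.2326] sc [0.4202 0.2327]
liner_red [0.4426 0.3032 0.0163] 0.0018 top@9 [0.4432 0.3046] sc [0.4365 0.3042]
```

View pics/c_top_120.png

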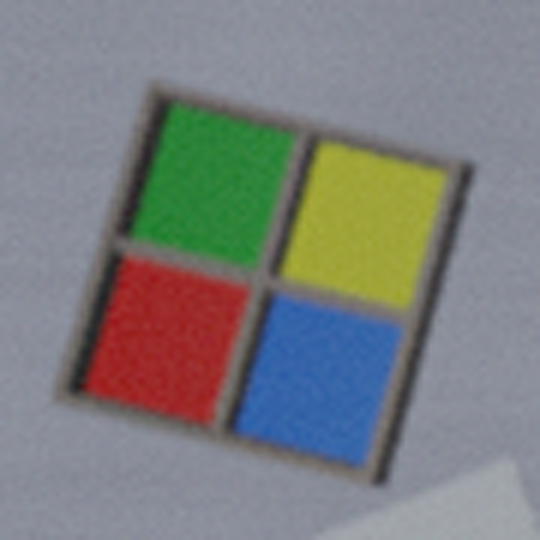

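View pics/c_scene_310.png

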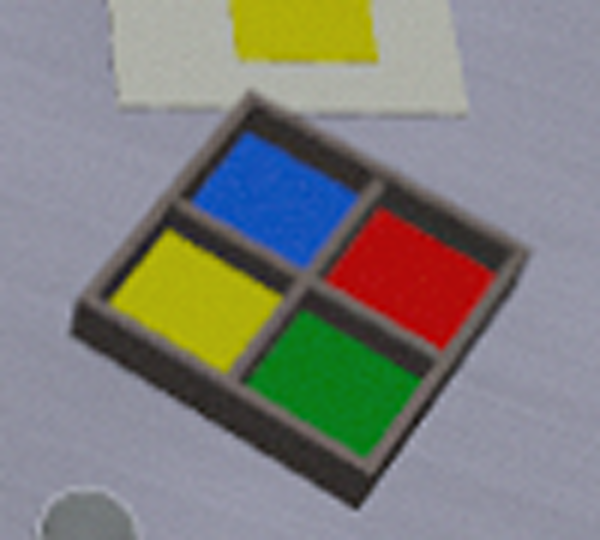

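View pics/c_scene_150.png

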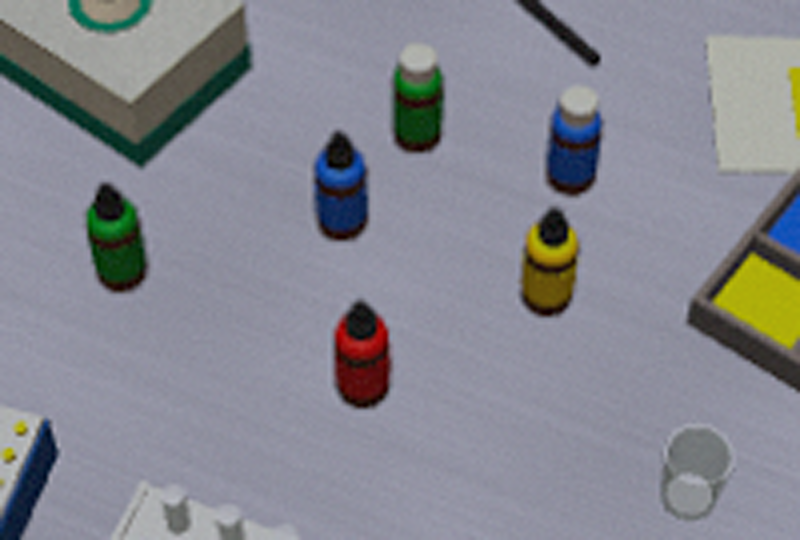

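View pics/c_top_165.png

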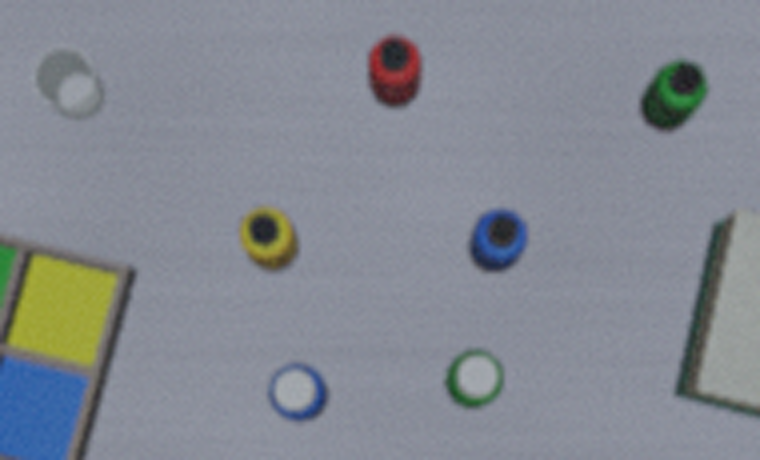

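Fitting the caddy's pose from its rim corners (z = 0.03) in both views.

Run:
```python
from fit import *
conv=lambda p,o:(np.array(p)+.5)/6-.5+np.array(o)
# order: gr-outer, ye-outer, bl-outer, re-outer, centre
top=conv([(152,83),(468,162),(372,480),(60,400),(263,276)],(120,180))
sc=conv([(370,466),(80,300),(252,93),(528,252),(303,284)],(310,150))
a=.075
loc=np.array([[a,a],[a,-a],[-a,-a],[-a,a],[0,0]])
def pts(q,z,loc=loc):
    c,s=np.cos(q[2]),np.sin(q[2]);R=np.array([[c,-s],[s,c]])
    return np.c_[loc@R.T+q[:2],np.full(len(loc),z)]
f=lambda q:np.r_[(proj("top",pts(q,q[3]))-top).ravel(),(proj("scene",pts(q,q[3]))-sc).ravel()]
r=least_squares(f,[.48,.26,-.2,.03],x_scale=.01);q=r.x;print(q.round(4),r.fun.round(1).reshape(-1,2).tolist())
for i in range(5):print(tri(sc[i],top[i])[0].round(4))
h=.036
for n,l in zip("gybr",[(h,h),(h,-h),(-h,-h),(-h,h)]):print(n,pts(q,.009,np.array([l]))[0].round(4))
from scipy.spatial.transform import Rotation as R
s=status.get_state();w=s["tool_rot"];print(R.from_quat([w[1],w[2],w[3],w[0]]).as_matrix().round(4),s["eef_pos"],s["joint_positions"],s["clock"])
```

```text
[ 0.4689  0.2586 -0.2346  0.0254] [[0.0, -0.5], [-0.2, -0.5], [0.5, 1.1], [-1.1, 0.3], [-0.3, 0.6], [-0.3, 2.1], [-0.8, 0.2], [-0.9, -0.2], [0.1, -0.1], [0.4, -1.3]]
[0.5568 0.3125 0.0309]
[0.523  0.1689 0.0247]
[0.3811 0.2048 0.0281]
[0.4138 0.3476 0.0245]
[0.4709 0.2588 0.022 ]
g [0.5123 0.2852 0.009 ]
y [0.4956 0.2152 0.009 ]
b [0.4256 0.2319 0.009 ]
r [0.4423 0.3019 0.009 ]
[[ 3.334e-01 -9.428e-01  0.000e+00]
 [-9.428e-01 -3.334e-01 -1.000e-04]
 [ 1.000e-04  0.000e+00 -1.000e+00]] [ 0.18333941 -0.51855098  0.25631549] [-1.31559938e+00  3.50670755e-01  1.65177397e+00  3.60190564e-06
  1.13905992e+00 -8.46653820e-02] 2.7
```

The bottle underside fits come out at z = 0 within 4 mm and the caddy rim at 25 mm (30 given), so the geometry agrees with the text to a few mm. I'll align the jaws with the caddy's local x axis and grip at TCP height 0.052, which keeps the fingertips above the caddy walls when placing.

```bash
cat > inc.py <<'E'
import sys
from h import *
from scipy.spatial.transform import Rotation as R
# usage: inc.py x y z [yawdeg]
def inc(t,yaw=-13.4):
    s=status.get_state();w=s["tool_rot"];M=R.from_quat([w[1],w[2],w[3],w[0]]).as_matrix()
    d=M.T@(np.array(t)-s["eef_pos"])*100
    cur=np.degrees(np.arctan2(M[1,0],M[0,0]));tw=-(yaw-cur);tw=(tw+180)%360-180
    print("from",s["eef_pos"].round(4),"yaw",cur.round(2),"gap",round(s["finger_gap"],4),"->",t,"inc",d.round(2).tolist(),"turn",round(tw,2))
if __name__=="__main__":
    a=[float(v) for v in sys.argv[1:]]
    for i in range(0,len(a),3): inc(a[i:i+3])
E
python3 inc.py .6458 -.1977 .2
```

```text
from [ 0.1833 -0.5186  0.2563] yaw -70.53 gap 0.0852 -> [0.6458, -0.1977, 0.2] inc [-14.83, -54.3, 5.63] turn -57.13
```

Request:
arm_command(increments=[-1.5, -5.4, 0.5, -5.7, -3, -10.8, 1, -11.4, -4.5, -16.2, 1.7, -17.1, -6, -21.6, 2.2, -22.8, -7.5, -27, 2.8, -28.5, -9, -32.4, 3.3, -34.2, -10.5, -38, 3.9, -40, -12, -43.5, 4.5, -45.7, -13.5, -49, 5, -51.4, -14.4, -52.5, 5.4, -55, -14.8, -54.3, 5.6, -57.1, -14.8, -54.3, 5.6, -57.1], grip=6.2)

```text
clock: 4.2
eef_pos: [0.646, -0.1979, 0.1999]
tool_rot: [-0.0, 0.993, -0.117, -0.0]
ft_force: [-0.2, -0.9, 0.2]
finger_gap: 0.0619
```

```bash
python3 inc.py .6458 -.1977 .15 .6458 -.1977 .052
```

```text
from [ 0.646  -0.1979  0.1999] yaw -13.41 gap 0.0619 -> [0.6458, -0.1977, 0.15] inc [-0.02, -0.01, 4.99] turn -0.01
from [ 0.646  -0.1979  0.1999] yaw -13.41 gap 0.0619 -> [0.6458, -0.1977, 0.052] inc [-0.02, -0.01, 14.79] turn -0.01
```

Request:
arm_command(increments=[0, 0, 2, 0, 0, 0, 5, 0, 0, 0, 8, 0, 0, 0, 11, 0, 0, 0, 13, 0, 0, 0, 14.3, 0, 0, 0, 14.8, 0, 0, 0, 14.8, 0])

```text
clock: 5.2
eef_pos: [0.6461, -0.1982, 0.0526]
tool_rot: [0.0, 0.993, -0.117, 0.0]
ft_force: [-0.9, 0.4, 0.2]
finger_gap: 0.0619
```

Request:
arm_command(increments=[0, 0, 0, 0, 0, 0, 0, 0, 0, 0, 0, 0, 0, 0, 0, 0, 0, 0, 0, 0, 0, 0, 0, 0], grip=3.0, force=35)

```text
clock: 5.95
eef_pos: [0.6464, -0.1981, 0.0532]
tool_rot: [0.0, 0.993, -0.117, 0.001]
ft_force: [-2.0, 1.0, 5.9]
finger_gap: 0.0354
```

```bash
python3 - <<'E'
from h import *
for n,b in(("scene",(120,100,270,225)),("top",(270,110,420,235))):
    im=vision.camera(n)[b[1]:b[3],b[0]:b[2],::-1];cv2.imwrite(f"pics/g1_{n}.png",cv2.resize(im,None,fx=4,fy=4,interpolation=cv2.INTER_CUBIC))
E
python3 inc.py .6458 -.1977 .18 .5123 .2852 .18
```

```text
from [ 0.6463 -0.1981  0.0532] yaw -13.43 gap 0.0351 -> [0.6458, -0.1977, 0.18] inc [-0.05, -0.03, -12.68] turn -0.03
from [ 0.6463 -0.1981  0.0532] yaw -13.43 gap 0.0351 -> [0.5123, 0.2852, 0.18] inc [-24.25, -43.9, -12.71] turn -0.03
```

View pics/g1_scene.png

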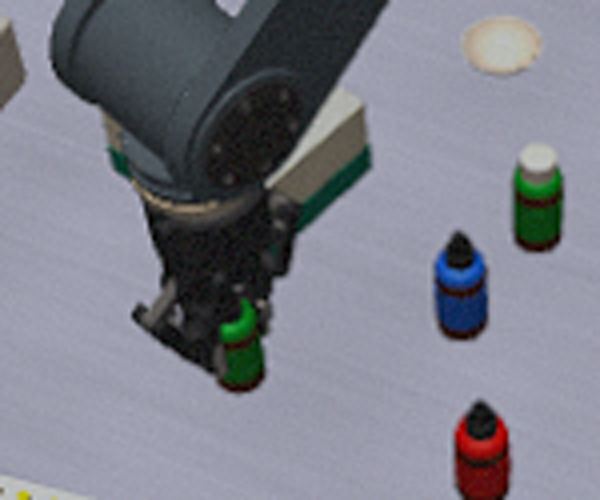

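The jaws closed on the green bottle at a 35 mm gap and it is standing upright at crop (243,350). Lifting.

Request:
arm_command(increments=[0, 0, -0.8, 0, 0, 0, -2.2, 0, 0, 0, -4.5, 0, 0, 0, -7, 0, 0, 0, -9.5, 0, 0, 0, -11.5, 0, 0, 0, -12.5, 0, 0, 0, -12.8, 0])

```text
clock: 7.05
eef_pos: [0.6459, -0.198, 0.1806]
tool_rot: [0.0, 0.993, -0.117, 0.0]
ft_force: [0.1, -0.8, -1.5]
finger_gap: 0.0352
```

Request:
arm_command(increments=[-0.7, -1.3, 0, 0, -2.2, -4, 0, 0, -4.6, -8.3, 0, 0, -7, -12.7, 0, 0, -9.4, -17, 0, 0, -11.8, -21.4, 0, 0, -14.2, -25.7, 0, 0, -16.6, -30, 0, 0, -19, -34.4, 0, 0, -21.4, -38.7, 0, 0, -23.2, -42.2, 0, 0, -24.1, -43.8, 0, 0])

```text
clock: 8.55
eef_pos: [0.5117, 0.2859, 0.1795]
tool_rot: [0.0, 0.993, -0.116, -0.001]
ft_force: [0.3, -0.3, -1.0]
finger_gap: 0.0354
```

```bash
python3 - <<'E'
from h import *
for n,b in(("scene",(280,90,430,230)),("top",(90,140,240,265))):
    im=vision.camera(n)[b[1]:b[3],b[0]:b[2],::-1];cv2.imwrite(f"pics/g2_{n}.png",cv2.resize(im,None,fx=4,fy=4,interpolation=cv2.INTER_CUBIC))
E
python3 inc.py .5123 .2852 .0615
```

```text
from [0.5122 0.2852 0.1797] yaw -13.31 gap 0.0353 -> [0.5123, 0.2852, 0.0615] inc [0.02, -0.01, 11.82] turn 0.09
```

View pics/g2_scene.png

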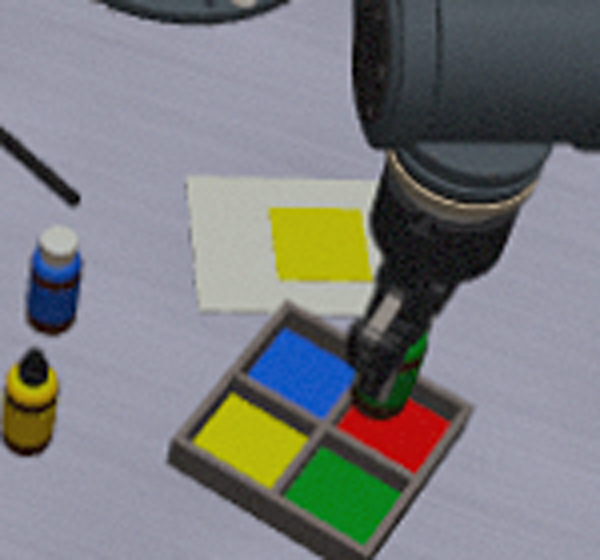

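The green bottle is held upright over the caddy. Lowering it, then feeling for contact.

Request:
arm_command(increments=[0, 0, 1, 0, 0, 0, 3, 0, 0, 0, 5.5, 0, 0, 0, 8, 0, 0, 0, 9.8, 0, 0, 0, 10.8, 0, 0, 0, 11.3, 0, 0, 0, 11.5, 0, 0, 0, 11.5, 0])

```text
clock: 9.78
eef_pos: [0.5135, 0.2841, 0.0657]
tool_rot: [-0.0, 0.993, -0.117, 0.0]
ft_force: [1.1, -0.6, 0.1]
finger_gap: 0.0349
```

Request:
arm_command(increments=[0, 0, 0.1, 0, 0, 0, 0.2, 0, 0, 0, 0.2, 0])

```text
clock: 10.15
eef_pos: [0.5133, 0.284, 0.0633]
tool_rot: [-0.0, 0.993, -0.117, -0.0]
ft_force: [0.4, 0.5, -1.5]
finger_gap: 0.0349
```

Request:
arm_command(increments=[0, 0, 0.1, 0, 0, 0, 0.1, 0])

```text
clock: 10.4
eef_pos: [0.5133, 0.284, 0.0623]
tool_rot: [-0.0, 0.993, -0.117, -0.0]
ft_force: [0.6, -0.5, -0.9]
finger_gap: 0.0351
```

Request:
arm_command(increments=[0, 0, 0.05, 0, 0, 0, 0.1, 0, 0, 0, 0.1, 0])

```text
clock: 10.78
eef_pos: [0.5134, 0.2841, 0.0622]
tool_rot: [-0.0, 0.993, -0.117, 0.0]
ft_force: [-4.2, -1.7, 9.4]
finger_gap: 0.0354
```

Contact shows at 9 N, with z matching the expected liner height. Releasing.

Request:
arm_command(increments=[0, 0, -0.05, 0, 0, 0, -0.05, 0, 0, 0, -0.05, 0, 0, 0, -0.05, 0], grip=5.0)

```text
clock: 11.28
eef_pos: [0.5133, 0.284, 0.0617]
tool_rot: [0.0, 0.993, -0.117, -0.0]
ft_force: [-0.6, 1.3, 0.3]
finger_gap: 0.0499
```

```bash
python3 inc.py .5123 .2852 .18 .6602 -.0087 .18
```

```text
from [0.5133 0.284  0.0617] yaw -13.43 gap 0.0499 -> [0.5123, 0.2852, 0.18] inc [-0.12, -0.1, -11.83] turn -0.03
from [0.5133 0.284  0.0617] yaw -13.43 gap 0.0499 -> [0.6602, -0.0087, 0.18] inc [21.09, 25.06, -11.83] turn -0.03
```

Request:
arm_command(increments=[0, 0, -1, 0, 0, 0, -3.5, 0, 0, 0, -7, 0, 0, 0, -10.5, 0, 0, 0, -11.8, 0, 2, 2.4, -11.8, 0, 6, 7, -11.8, 0, 10, 11.9, -11.8, 0, 14, 16.6, -11.8, 0, 17.5, 20.8, -11.8, 0, 20, 23.8, -11.8, 0, 21.1, 25.1, -11.8, 0], grip=5.0)

```text
clock: 12.78
eef_pos: [0.6604, -0.011, 0.179]
tool_rot: [0.0, 0.993, -0.118, -0.001]
ft_force: [0.0, 0.9, -0.1]
finger_gap: 0.05
```

```bash
python3 inc.py .6602 -.0087 .052;  python3 - <<'E'
from h import *
for n,b in(("scene",(280,120,430,250)),("top",(90,140,240,265))):
    im=vision.camera(n)[b[1]:b[3],b[0]:b[2],::-1];cv2.imwrite(f"pics/g3_{n}.png",cv2.resize(im,None,fx=4,fy=4,interpolation=cv2.INTER_CUBIC))
E
```

```text
from [ 0.6604 -0.011   0.179 ] yaw -13.54 gap 0.05 -> [0.6602, -0.0087, 0.052] inc [-0.06, -0.22, 12.7] turn -0.14
```

View pics/g3_scene.png

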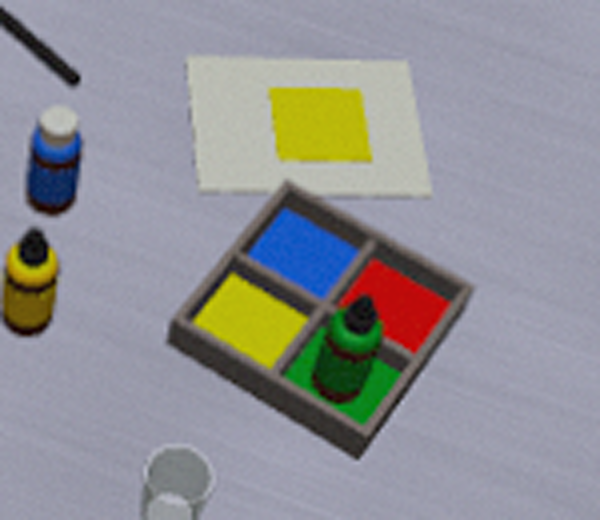

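View pics/g3_top.png

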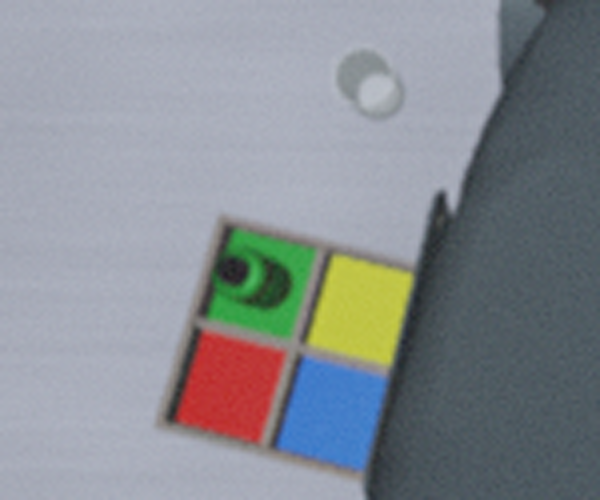

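The green bottle stands upright on the green liner. Next is red.

Request:
arm_command(increments=[0, -0.1, 0, 0, 0, -0.1, 2, 0, 0, -0.1, 5, 0, 0, -0.1, 8, 0, 0, -0.1, 10.5, 0, 0, -0.1, 12, 0, 0, -0.1, 12.7, 0, 0, -0.1, 12.7, 0], grip=6.2)

```text
clock: 13.88
eef_pos: [0.6604, -0.008, 0.0528]
tool_rot: [-0.0, 0.993, -0.117, -0.0]
ft_force: [0.7, -0.0, -0.3]
finger_gap: 0.0621
```

Request:
arm_command(increments=[0, 0, 0, 0, 0, 0, 0, 0, 0, 0, 0, 0, 0, 0, 0, 0, 0, 0, 0, 0, 0, 0, 0, 0], grip=3.0, force=35)

```text
clock: 14.62
eef_pos: [0.6609, -0.0082, 0.0538]
tool_rot: [-0.0, 0.993, -0.117, 0.001]
ft_force: [-1.7, 0.7, 6.1]
finger_gap: 0.0351
```

```bash
python3 inc.py .6602 -.0087 .18 .4423 .3019 .18
```

```text
from [ 0.6609 -0.0082  0.0538] yaw -13.43 gap 0.0351 -> [0.6602, -0.0087, 0.18] inc [-0.04, 0.06, -12.62] turn -0.03
from [ 0.6609 -0.0082  0.0538] yaw -13.43 gap 0.0351 -> [0.4423, 0.3019, 0.18] inc [-28.45, -25.09, -12.65] turn -0.03
```

Request:
arm_command(increments=[0, 0, -0.8, 0, 0, 0, -2.2, 0, 0, 0, -4.5, 0, 0, 0, -7, 0, 0, 0, -9.5, 0, 0, 0, -11.5, 0, 0, 0, -12.5, 0, 0, 0, -12.8, 0])

```text
clock: 15.62
eef_pos: [0.6605, -0.0082, 0.1811]
tool_rot: [-0.0, 0.993, -0.117, 0.0]
ft_force: [-0.5, -0.6, -0.4]
finger_gap: 0.0352
```

Request:
arm_command(increments=[-1, -0.9, 0, 0, -3, -2.6, 0, 0, -6, -5.3, 0, 0, -9.3, -8.2, 0, 0, -12.6, -11.1, 0, 0, -15.9, -14, 0, 0, -19.2, -16.9, 0, 0, -22.5, -19.8, 0, 0, -25.5, -22.5, 0, 0, -27.5, -24.2, 0, 0, -28.4, -25, 0, 0, -28.4, -25, 0, 0])

```text
clock: 17.12
eef_pos: [0.4418, 0.3011, 0.1804]
tool_rot: [0.0, 0.993, -0.116, -0.0]
ft_force: [1.4, -0.3, -0.6]
finger_gap: 0.035
```

```bash
python3 inc.py .4423 .3019 .065
```

```text
from [0.4418 0.3011 0.1804] yaw -13.37 gap 0.035 -> [0.4423, 0.3019, 0.065] inc [0.03, -0.1, 11.54] turn 0.03
```

Request:
arm_command(increments=[0, 0, 1, 0, 0, 0, 3, 0, 0, 0, 5.5, 0, 0, 0, 8, 0, 0, 0, 9.8, 0, 0, 0, 10.8, 0, 0, 0, 11.4, 0, 0, 0, 11.6, 0, 0, 0, 11.6, 0])

```text
clock: 18.25
eef_pos: [0.4425, 0.3011, 0.0652]
tool_rot: [-0.0, 0.993, -0.117, 0.0]
ft_force: [0.4, 0.4, -1.4]
finger_gap: 0.0352
```

Request:
arm_command(increments=[0, 0, 0.1, 0, 0, 0, 0.1, 0])

```text
clock: 18.5
eef_pos: [0.4423, 0.301, 0.064]
tool_rot: [-0.0, 0.993, -0.117, 0.0]
ft_force: [-0.3, 0.3, -1.0]
finger_gap: 0.0348
```

Request:
arm_command(increments=[0, 0, 0.1, 0, 0, 0, 0.15, 0, 0, 0, 0.15, 0])

```text
clock: 18.88
eef_pos: [0.4424, 0.301, 0.0627]
tool_rot: [-0.0, 0.993, -0.117, 0.0]
ft_force: [-1.3, -0.5, 5.3]
finger_gap: 0.035
```

Contact. Releasing.

Request:
arm_command(increments=[0, 0, 0, 0, 0, 0, 0, 0, 0, 0, -0.05, 0, 0, 0, -0.05, 0], grip=5.0)

```text
clock: 19.38
eef_pos: [0.4423, 0.301, 0.0628]
tool_rot: [-0.0, 0.993, -0.117, 0.0]
ft_force: [-0.9, -0.1, 0.2]
finger_gap: 0.0501
```

```bash
python3 inc.py .4423 .3019 .18 .5442 -.0799 .18
```

```text
from [0.4423 0.301  0.0628] yaw -13.43 gap 0.0501 -> [0.4423, 0.3019, 0.18] inc [-0.02, -0.09, -11.72] turn -0.03
from [0.4423 0.301  0.0628] yaw -13.43 gap 0.0501 -> [0.5442, -0.0799, 0.18] inc [18.76, 34.68, -11.72] turn -0.03
```

Request:
arm_command(increments=[0, 0, -1, 0, 0, 0, -3.5, 0, 0, 0, -7, 0, 0, 0, -10.5, 0, 0, 0, -11.7, 0], grip=5.0)

```text
clock: 20.0
eef_pos: [0.4429, 0.3013, 0.1822]
tool_rot: [-0.001, 0.993, -0.117, 0.001]
ft_force: [0.2, 0.1, -0.7]
finger_gap: 0.0502
```

Request:
arm_command(increments=[1, 2, 0, 0, 3, 5.5, 0, 0, 5.4, 10, 0, 0, 7.8, 14.5, 0, 0, 10.2, 19, 0, 0, 12.6, 23.5, 0, 0, 15, 28, 0, 0, 17, 31.5, 0, 0, 18.2, 33.8, 0, 0, 18.7, 34.7, 0, 0, 18.7, 34.7, 0, 0], grip=6.2)

```text
clock: 21.38
eef_pos: [0.5434, -0.0799, 0.1794]
tool_rot: [-0.0, 0.993, -0.117, -0.0]
ft_force: [-0.4, 1.3, -0.1]
finger_gap: 0.0619
```

```bash
python3 inc.py .5442 -.0799 .052
```

```text
from [ 0.5434 -0.0799  0.1794] yaw -13.46 gap 0.0619 -> [0.5442, -0.0799, 0.052] inc [0.09, -0.02, 12.74] turn -0.06
```

Request:
arm_command(increments=[0, 0, 1, 0, 0, 0, 3, 0, 0, 0, 6, 0, 0, 0, 9, 0, 0, 0, 11, 0, 0, 0, 12.2, 0, 0, 0, 12.7, 0, 0, 0, 12.7, 0], grip=6.2)

```text
clock: 22.38
eef_pos: [0.5437, -0.0798, 0.053]
tool_rot: [-0.0, 0.993, -0.117, 0.0]
ft_force: [0.3, 0.7, -0.3]
finger_gap: 0.062
```

Request:
arm_command(increments=[0, 0, 0, 0, 0, 0, 0, 0, 0, 0, 0, 0, 0, 0, 0, 0, 0, 0, 0, 0, 0, 0, 0, 0], grip=3.0, force=35)

```text
clock: 23.12
eef_pos: [0.5439, -0.0801, 0.0535]
tool_rot: [0.0, 0.993, -0.117, 0.001]
ft_force: [-2.0, 0.2, 6.5]
finger_gap: 0.035
```

```bash
python3 inc.py  .4256 .2319 .18
```

```text
from [ 0.5439 -0.0801  0.0535] yaw -13.43 gap 0.035 -> [0.4256, 0.2319, 0.18] inc [-18.74, -27.6, -12.67] turn -0.03
```

Request:
arm_command(increments=[0, 0, -0.8, 0, 0, 0, -2.2, 0, 0, 0, -4.5, 0, 0, 0, -7, 0, 0, 0, -9.5, 0, 0, 0, -11.5, 0, 0, 0, -12.5, 0, 0, 0, -12.8, 0])

```text
clock: 24.12
eef_pos: [0.5436, -0.08, 0.1814]
tool_rot: [0.0, 0.993, -0.117, 0.0]
ft_force: [-0.9, 1.2, -1.4]
finger_gap: 0.0355
```

Request:
arm_command(increments=[-0.7, -1, 0, 0, -2, -3, 0, 0, -4, -6, 0, 0, -6.3, -9.3, 0, 0, -8.6, -12.7, 0, 0, -10.9, -16, 0, 0, -13.2, -19.4, 0, 0, -15.5, -22.8, 0, 0, -17.3, -25.5, 0, 0, -18.3, -27, 0, 0, -18.7, -27.5, 0, 0, -18.7, -27.5, 0, 0])

```text
clock: 25.62
eef_pos: [0.4252, 0.2309, 0.1804]
tool_rot: [0.0, 0.993, -0.117, -0.0]
ft_force: [-0.3, 0.1, -2.9]
finger_gap: 0.0352
```

```bash
python3 inc.py .4256 .2319 .065;  python3 - <<'E'
from h import *
for n,b in(("scene",(280,90,430,240)),):
    im=vision.camera(n)[b[1]:b[3],b[0]:b[2],::-1];cv2.imwrite(f"pics/g4_{n}.png",cv2.resize(im,None,fx=4,fy=4,interpolation=cv2.INTER_CUBIC))
E
```

```text
from [0.4252 0.2309 0.1804] yaw -13.4 gap 0.0352 -> [0.4256, 0.2319, 0.065] inc [0.03, -0.12, 11.54] turn -0.0
```

View pics/g4_scene.png

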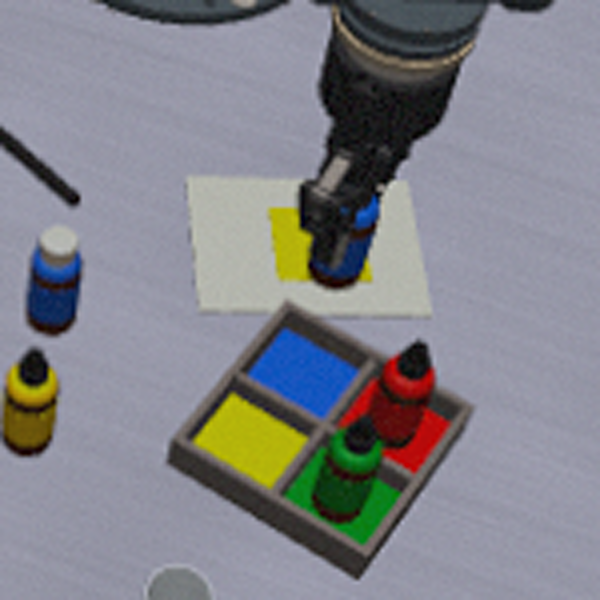

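Green and red are standing upright on their liners, and blue is held over its pocket. Lowering.

Request:
arm_command(increments=[0, 0, 1, 0, 0, 0, 3, 0, 0, 0, 5.5, 0, 0, 0, 8, 0, 0, 0, 9.8, 0, 0, 0, 10.8, 0, 0, 0, 11.4, 0, 0, 0, 11.6, 0, 0, 0, 11.6, 0])

```text
clock: 26.8
eef_pos: [0.4258, 0.231, 0.0651]
tool_rot: [-0.0, 0.993, -0.117, 0.0]
ft_force: [-0.7, -0.3, -0.9]
finger_gap: 0.0354
```

Request:
arm_command(increments=[0, 0, 0.1, 0, 0, 0, 0.15, 0, 0, 0, 0.15, 0])

```text
clock: 27.18
eef_pos: [0.4256, 0.2309, 0.0634]
tool_rot: [-0.0, 0.993, -0.117, 0.0]
ft_force: [-0.7, 0.3, -1.1]
finger_gap: 0.0347
```

Request:
arm_command(increments=[0, 0, 0.1, 0, 0, 0, 0.15, 0, 0, 0, 0.15, 0])

```text
clock: 27.55
eef_pos: [0.4256, 0.231, 0.0625]
tool_rot: [-0.0, 0.993, -0.117, 0.0]
ft_force: [-4.0, -1.4, 12.0]
finger_gap: 0.0349
```

Request:
arm_command(increments=[0, 0, -0.05, 0, 0, 0, -0.05, 0, 0, 0, -0.05, 0, 0, 0, -0.05, 0], grip=5.0)

```text
clock: 28.05
eef_pos: [0.4255, 0.2309, 0.0622]
tool_rot: [0.0, 0.993, -0.117, -0.0]
ft_force: [0.7, -0.5, -0.8]
finger_gap: 0.05
```

Request:
arm_command(increments=[0, 0, -1, 0, 0, 0, -3.5, 0, 0, 0, -7, 0, 0, 0, -10.5, 0, 0, 0, -11.7, 0, 0, 0, -11.7, 0], grip=5.0)

```text
clock: 28.8
eef_pos: [0.4257, 0.231, 0.1797]
tool_rot: [-0.0, 0.993, -0.117, 0.001]
ft_force: [0.1, 0.7, -0.6]
finger_gap: 0.0503
```

```bash
python3 inc.py .544 .0736 .18
```

```text
from [0.4257 0.231  0.1797] yaw -13.43 gap 0.0503 -> [0.544, 0.0736, 0.18] inc [15.16, 12.56, -0.03] turn -0.03
```

Request:
arm_command(increments=[1, 0.8, 0, 0, 4, 3.3, 0, 0, 7.5, 6.2, 0, 0, 11, 9.1, 0, 0, 13.8, 11.4, 0, 0, 15, 12.4, 0, 0, 15.2, 12.6, 0, 0, 15.2, 12.6, 0, 0], grip=6.2)

```text
clock: 29.8
eef_pos: [0.5436, 0.0736, 0.1789]
tool_rot: [0.0, 0.993, -0.117, -0.0]
ft_force: [-0.2, -0.1, 0.5]
finger_gap: 0.0618
```

```bash
python3 inc.py .544 .0736 .052
```

```text
from [0.5436 0.0736 0.1789] yaw -13.4 gap 0.0618 -> [0.544, 0.0736, 0.052] inc [0.05, -0.02, 12.69] turn -0.0
```

Request:
arm_command(increments=[0, 0, 1, 0, 0, 0, 3, 0, 0, 0, 6, 0, 0, 0, 9, 0, 0, 0, 11, 0, 0, 0, 12.2, 0, 0, 0, 12.7, 0, 0, 0, 12.7, 0], grip=6.2)

```text
clock: 30.8
eef_pos: [0.5442, 0.0732, 0.0525]
tool_rot: [-0.0, 0.993, -0.117, 0.0]
ft_force: [-0.5, -0.3, 0.2]
finger_gap: 0.0617
```

Request:
arm_command(increments=[0, 0, 0, 0, 0, 0, 0, 0, 0, 0, 0, 0, 0, 0, 0, 0, 0, 0, 0, 0, 0, 0, 0, 0], grip=3.0, force=35)

```text
clock: 31.55
eef_pos: [0.5445, 0.0731, 0.053]
tool_rot: [-0.0, 0.993, -0.117, 0.001]
ft_force: [-1.9, 1.4, 6.0]
finger_gap: 0.035
```

Request:
arm_command(increments=[0, 0, -0.8, 0, 0, 0, -2.2, 0, 0, 0, -4.5, 0, 0, 0, -7, 0, 0, 0, -9.5, 0, 0, 0, -11.5, 0, 0, 0, -12.5, 0, 0, 0, -12.8, 0])

```text
clock: 32.55
eef_pos: [0.5442, 0.0731, 0.1809]
tool_rot: [-0.0, 0.993, -0.117, 0.0]
ft_force: [0.4, 0.2, -0.6]
finger_gap: 0.0348
```

```bash
python3 inc.py  .4956 .2152 .18;  python3 - <<'E'
from h import *
for n,b in(("scene",(220,90,420,240)),):
    im=vision.camera(n)[b[1]:b[3],b[0]:b[2],::-1];cv2.imwrite(f"pics/g5_{n}.png",cv2.resize(im,None,fx=4,fy=4,interpolation=cv2.INTER_CUBIC))
E
```

```text
from [0.5442 0.0731 0.1809] yaw -13.43 gap 0.0348 -> [0.4956, 0.2152, 0.18] inc [-8.02, -12.7, 0.08] turn -0.03
```

View pics/g5_scene.png

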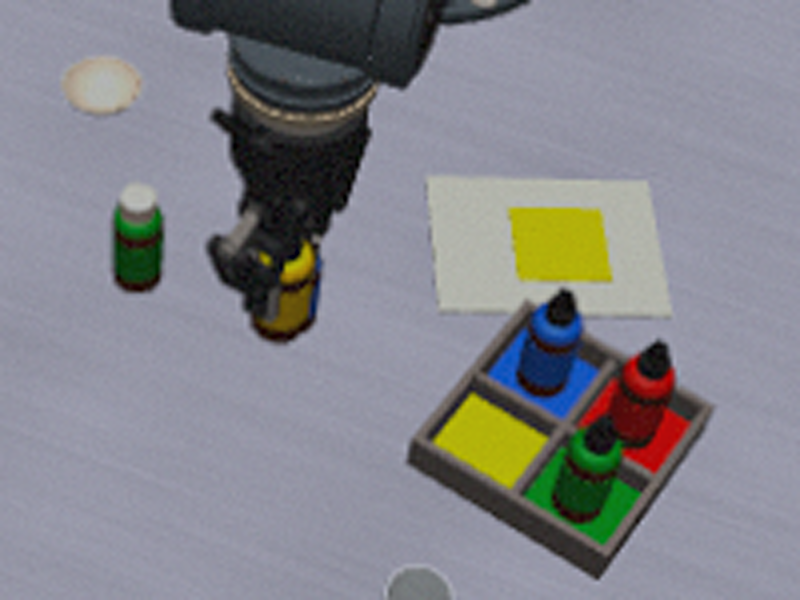

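Three bottles are placed upright and yellow is held.

Request:
arm_command(increments=[-0.5, -0.8, 0, 0, -1.7, -2.7, 0, 0, -3.4, -5.4, 0, 0, -5.1, -8.1, 0, 0, -6.6, -10.5, 0, 0, -7.6, -12, 0, 0, -8, -12.6, 0, 0, -8, -12.6, 0, 0])

```text
clock: 33.6
eef_pos: [0.4956, 0.2141, 0.1801]
tool_rot: [0.0, 0.993, -0.117, -0.0]
ft_force: [0.1, -0.5, -1.0]
finger_gap: 0.0351
```

```bash
python3 inc.py .4956 .2152 .065
```

```text
from [0.4956 0.2141 0.1801] yaw -13.41 gap 0.0351 -> [0.4956, 0.2152, 0.065] inc [-0.02, -0.11, 11.51] turn -0.01
```

Request:
arm_command(increments=[0, 0, 1, 0, 0, 0, 3, 0, 0, 0, 5.5, 0, 0, 0, 8, 0, 0, 0, 9.8, 0, 0, 0, 10.8, 0, 0, 0, 11.4, 0, 0, 0, 11.6, 0, 0, 0, 11.6, 0])

```text
clock: 34.72
eef_pos: [0.4958, 0.2143, 0.0647]
tool_rot: [-0.0, 0.993, -0.117, 0.0]
ft_force: [0.2, 0.2, -0.8]
finger_gap: 0.0355
```

Request:
arm_command(increments=[0, 0, 0.1, 0, 0, 0, 0.15, 0, 0, 0, 0.15, 0])

```text
clock: 35.1
eef_pos: [0.4956, 0.2142, 0.0629]
tool_rot: [-0.0, 0.993, -0.117, 0.0]
ft_force: [0.0, -0.6, -1.1]
finger_gap: 0.0355
```

Request:
arm_command(increments=[0, 0, 0.1, 0, 0, 0, 0.15, 0, 0, 0, 0.15, 0])

```text
clock: 35.48
eef_pos: [0.4957, 0.2143, 0.062]
tool_rot: [-0.0, 0.993, -0.117, 0.0]
ft_force: [-3.2, -1.5, 9.2]
finger_gap: 0.0351
```

Request:
arm_command(increments=[0, 0, -0.05, 0, 0, 0, -0.05, 0, 0, 0, -0.05, 0, 0, 0, -0.05, 0], grip=5.0)

```text
clock: 35.98
eef_pos: [0.4956, 0.2142, 0.0617]
tool_rot: [0.0, 0.993, -0.117, -0.0]
ft_force: [0.2, 0.2, 0.5]
finger_gap: 0.0498
```

Request:
arm_command(increments=[0, 0, -1, 0, 0, 0, -3.5, 0, 0, 0, -7, 0, 0, 0, -10.5, 0, 0, 0, -13, 0, 3, 5, -14, 0, 7, 9, -14, 0, 10, 14, -14, 0, 13, 19, -14, 0, 15, 23, -14, 0, 16, 25, -14, 0, 16, 25, -14, 0], grip=5.0)

```text
clock: 37.48
eef_pos: [0.5931, -0.0668, 0.202]
tool_rot: [-0.0, 0.993, -0.118, 0.0]
ft_force: [-0.2, -0.2, -0.2]
finger_gap: 0.05
```

Run:
```python
from fit import *
for n,b in(("scene",(220,120,420,260)),("top",(110,140,310,265))):
    im=vision.camera(n)[b[1]:b[3],b[0]:b[2],::-1];cv2.imwrite(f"pics/g6_{n}.png",cv2.resize(im,None,fx=4,fy=4,interpolation=cv2.INTER_CUBIC))
for l in ["dropper_green","dropper_yellow","dropper_blue","dropper_red","screwcap_green","screwcap_blue"]:
    r=fitb(l,D if l[0]=="d" else C)
    if r: print(l,*[np.round(v,4) for v in r])
```

```text
dropper_green [0.514  0.2849 0.0103] [ 0.1247 -0.0115  0.1219 -0.0127]
dropper_yellow [0.4962 0.2148 0.0117] [-0.2929 -0.0062 -0.2754  0.0529]
dropper_blue [0.4245 0.2326 0.0072] [-0.0595 -0.0092 -0.0502  0.0247]
dropper_red [0.4414 0.3    0.0112] [-0.2522  0.0264 -0.2289  0.0735]
screwcap_green missing
screwcap_blue missing
```

View pics/g6_scene.png

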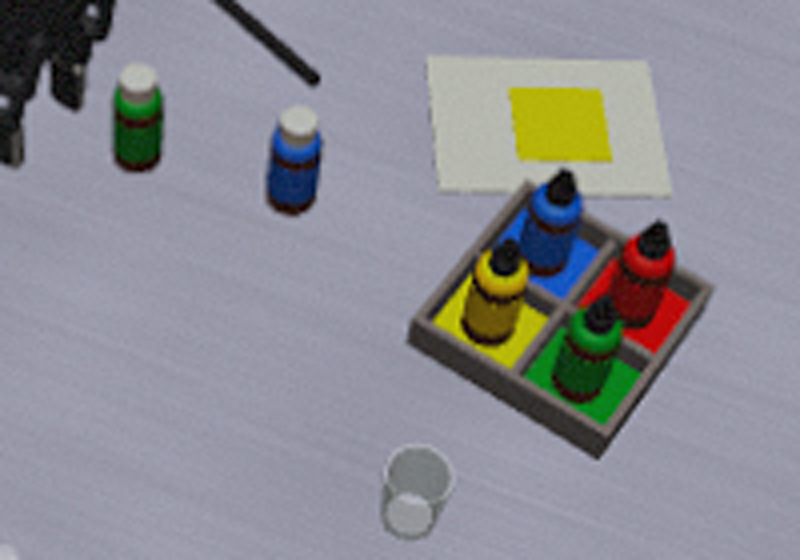

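View pics/g6_top.png

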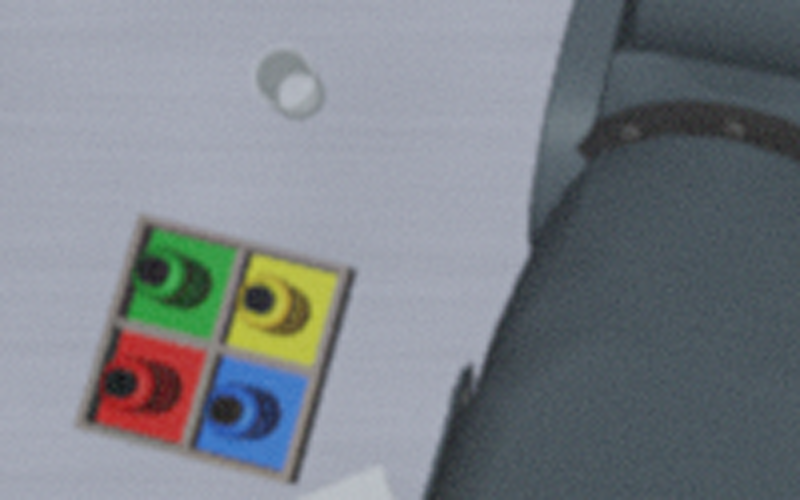

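All four droppers stand upright on their matching liners. In the scene view the look-alikes are unmoved at (254,150) and (293,160), and the arm is clear of everything. Handing in.

Run:
```python
from station import *
from station import bot,status
print(status.get_state()["clock"],status.get_state()["dq"].round(3));print(bot.hand_in())
```

```text
38.175 [-0.    -0.001 -0.001  0.003  0.001 -0.001]
the job is handed in; nothing more can be done
None
```

I put all four dropper bottles in the caddy, each standing upright on the liner that matches its label, and handed the job in at about 38 s. I lowered each one until it touched the liner (5–12 N at the wrist) before releasing it, and I left the two white-capped bottles alone.

- **Placing:** a two-camera fit after the last move put every dropper within about 2 mm of its pocket centre. Their bases came out 7–12 mm above the bench, against the expected 9 mm, which is within what the fit can resolve.
- **White-capped bottles:** the network did not find either one in both views in the last check, because the arm blocked the top camera. I therefore checked them by eye: in the scene picture both were standing in their original places.
- **Small disagreement:** my fit of the caddy's rim gave a height of 25 mm where the text says 30 mm. It did not affect the placing.

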